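# Park the row of paint pots against the stop

## Task

Clear the painting place: slide the whole row of three square paint pots along its dark wooden board until the leading pot is up against the wooden stop at the board's end. Push them as one block, so that they never part, lift or tip, and leave them standing in a straight, closed row in line with the board.

Things in the scene. Friction and masses are not known exactly. Their poses are not given: they have to be found in the camera images.
- board: dark wooden board fixed to the table, 120 x 420 mm and 8 mm thick, with a lighter wooden stop bar across one end (30 mm thick, its top 40 mm above the table). Origin: centre of the underside, on the table. z up; y runs along the board towards the stop; x across it. The stop's inner face is at y = +180 mm; the pots stand on the board's top at z = 8 mm.
- pot_a: square white plastic paint pot, 46 x 46 mm in plan and 46 mm high, with a round black screw cap 36 mm across and 12 mm high on top (58 mm in all, about 110 g). Origin: centre of the underside; z up; y points along the row towards the stop. This is the leading pot, nearest the stop; 60 to 130 mm of free board lie between them.
- pot_b: square paint pot just like pot_a, with the same size, origin and axes. The middle one, directly behind pot_a, 0.5 mm between them. Nothing else stands on the board; two round pots and a figurine, up to 75 mm high, stand on the table at its +x side, 120 mm or more from its centre line.
- pot_c: square paint pot just like pot_a, with the same size, origin and axes. The last one, farthest from the stop, 0.5 mm behind pot_b; at least 110 mm of free board lie behind it. The pots slide easily: the row needs about 1 to 4 N.

How it is judged:
By the outcome, as a careful person would: the job done as asked, in the order asked, and still so for the second after the job is handed in, with the robot touching nothing.
It also fails if it takes over 32 s, if anything falls off the work surface, if the arm or the gripper's body presses on something with over 40 N, if the wrist force passes 120 N, or if a joint passes its speed limit or range.

## Robot

A 7-joint arm with a two-finger parallel gripper is mounted at the origin on the work surface. World frame = base frame: x ahead of the robot, y to its left, z up, the work surface at z = 0. Lengths are in m, angles in degrees, forces in N, time in s.
With the tool pointing down it reaches from about 0.425 to 0.975 m from the base axis. Payload 16.7 kg.
Tool frame: the origin (TCP) lies between the finger pads; the fingertips stand 8 mm ahead of it and the grasp point (between the pads) lies 11 mm behind it; z points along the fingers, y is the line along which they close (so a half turn about z gives the same grasp; the last joint's range is limited). The gripper opens to 85 mm and grips with 20 to 120 N. Pads are 22 mm wide; open, the fingers measure 114 mm over their backs; the gripper's body (76 mm by 85 mm) begins 54 mm behind the grasp point. The pads swing forward as they close: fully open they stand 13 mm farther back than shut.
Start: joints at [-82.363, 24.414, 4.234, 92.017, -1.954, 63.644, -3.845], TCP at [0.188, 0.648, 0.239] pointing down, gripper open.
Joint ranges: [-163.25, 163.25], [-28.42, 122.38], [-70.27, 78.77], [12.13, 141.07], [-58.53, 238.53], [9.26, 117.41], [-156.51, 156.51]. Speed limits (degrees/s): [108.29, 108.29, 136.94, 136.94, 172.46, 172.46, 172.46].

## Interface

Orientations are given as a 3x3 rotation matrix whose columns are the frame's x, y, z axes.
In Python, from station import env, imaging gives the robot as it stands.
- The arm moves only by the shell command python3 -m inch 'ROWS' [FORCE]. ROWS is JSON, a list of rows, each an object with "offset": the shift along the tool's x, y, z normalised to -1 to 1, where 1 is 0.15 m, a list of three; "roll": the turn about the tool's z normalised to -1 to 1, where 1 is 360 degrees; "hand": the opening, from 0 (shut) to 1 (fully open). A call has 1 to 12 rows; each row is the pose to reach, as a shift and turn from the pose commanded when the call began, along the tool's axes at that moment, turning the shorter way round; what a row does not reach only later rows make up. A row lasts 1/12 s, in which the tool goes at most 41.7 mm and 7.16 degrees, less where a joint would pass 70% of its speed; a pose out of reach is approached as far as the arm can. A call with a number of a shift or a turn outside -1 to 1 is refused whole. A call with a gripper value outside its range is refused whole. The fingers move at their own pace and stop on an object; FORCE is the grip in N (left out, the last holds). Time passes only in rows, so rows that repeat a pose let the fingers close. It gives the time, the measured TCP pose, the force, the opening and the grip force at its end, in the units of the state.
- env.sense(): the state, without advancing time (a new reading comes with each control period).
- imaging.camera(name): name is "side" or "top"; returns the picture (420x560x3 uint8, red, green, blue); there is no depth.
- imaging.get_calibration(name): a dict with "mtx" (3x3 intrinsics, pixels), "dist" ([k1, k2, p1, p2, k3] as OpenCV has them; the pictures are not rectified), "R" (3x3) and "t" (3): a world point X has camera coordinates R X + t. Camera axes: x right, y down, z forward; pixel columns grow to the right and rows downward; lengths in m; the calibration is good to about 2 mm. A picture is of the moment at which its call begins. get_calibration takes no time and is no camera call.
- env.hand_in(): hands the job in; it is judged then, once.
The state is a dict: "time": time; "joints": joint angles; "dq": joint speeds; "joint_efforts": joint torques, N m; "tcp_pos": TCP position; "tcp_rot": TCP orientation; "force": force on the tool from outside, world axes, zero at the start; "moment": the same for the moment, N m; "finger_gap": finger opening in m; "gripper_force": force on a finger pad.
Only numpy, scipy, OpenCV 4.12 (cv2) and the standard library are available. Lean on these libraries where they do the work, as an engineer would, in place of code of your own. Each camera call takes 0.05 s, during which the arm holds its last target. There are 200 camera calls.

## Working session

There is one attempt and no reset: what is moved stays moved. The work goes in short steps, Python scripts to look and compute and a shell command to move; the robot and the scene stay as the last step left them, time stands still between calls to the robot, and variables do not carry over. Pictures are saved under pics/ and viewed, at most 11 in all, crops included, and the job is handed in when it is done.

```bash
mkdir -p pics; ls; python3 - <<'E'
from station import env, imaging
import cv2,numpy as np
for n in("top","side"):
    cv2.imwrite(f"pics/{n}0.png",imaging.camera(n)[:,:,::-1])
    c=imaging.get_calibration(n);print(n,np.round(c["mtx"],1).tolist(),np.round(c["dist"],3),np.round(c["R"],3).tolist(),np.round(c["t"],3))
s=env.sense();print(s["time"],s["tcp_pos"],np.round(s["tcp_rot"],3).tolist(),s["finger_gap"],s["force"])
E
```

```text
pics
top [[537.9, 0.0, 289.4], [0.0, 537.9, 210.7], [0.0, 0.0, 1.0]] [-0.21  0.    0.    0.    0.  ] [[0.013, -1.0, -0.02], [-0.995, -0.011, -0.095], [0.095, 0.021, -0.995]] [0.009 0.554 0.645]
side [[535.7, 0.0, 271.8], [0.0, 535.7, 200.7], [0.0, 0.0, 1.0]] [-0.039  0.     0.     0.     0.   ] [[0.893, -0.449, -0.023], [-0.237, -0.426, -0.873], [0.382, 0.786, -0.487]] [-0.496  0.182  0.428]
0.1 [0.18828079 0.64780668 0.23865729] [[-0.96, 0.279, -0.0], [0.279, 0.96, -0.001], [-0.0, -0.001, -1.0]] 0.08535573468838566 [ 0.76487639 -0.15700512 -0.03580192]
```

View pics/top0.png

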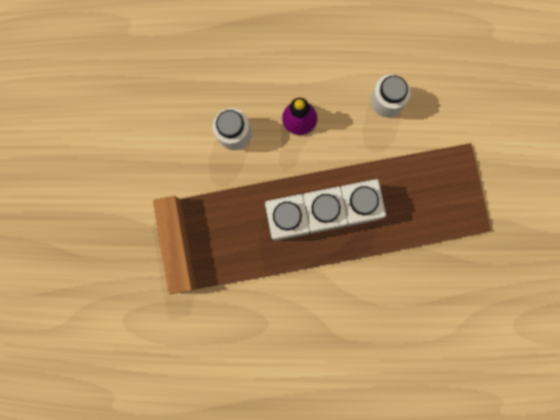

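View pics/side0.png

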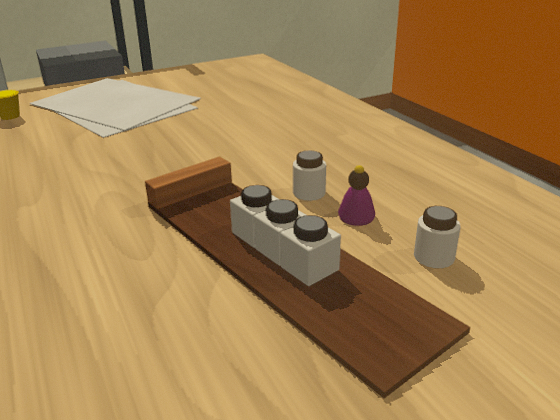

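The top view shows the stop at the left (col ~172). The caps are at about (287,215), (326,208) and (364,200), and the board's free end is at (472,145)–(490,230). Next I'll measure the caps and the board edges.

```bash
cat > h.py <<'E'
from station import env, imaging
import cv2,numpy as np
def ray(n,px,z):
    c=imaging.get_calibration(n);R=np.array(c["R"]);t=np.array(c["t"])
    p=cv2.undistortPoints(np.array(px,float).reshape(-1,1,2),np.array(c["mtx"]),np.array(c["dist"])).reshape(-1,2)
    d=np.c_[p,np.ones(len(p))]@R; o=-R.T@t
    return o+d*((z-o[2])/d[:,2])[:,None]
def comps(m,amin):
    k,l,s,c=cv2.connectedComponentsWithStats(m.astype(np.uint8)); return [(s[i,4],c[i],l==i) for i in range(1,k) if s[i,4]>amin]
def measure(im):
    hsv=cv2.cvtColor(im,cv2.COLOR_RGB2HSV);H,S,V=[hsv[...,i].astype(int) for i in range(3)]
    caps=[c for a,c,_ in comps((S<40)&(V>70)&(V<160),250)]
    white=comps((S<60)&(V>165),150)
    dark=max(comps((V<125)&(S>90)&(H<20),2000),key=lambda q:q[0])
    return caps,white,dark[2]
E
python3 - <<'E'
from h import *
im=imaging.camera("top")
caps,white,dark=measure(im)
print(np.round(caps,1).tolist(),[(a,c.round(1)) for a,c,_ in white])
P=ray("top",caps,.066);print(P.round(4))
w=max(white,key=lambda q:q[0])[2]
# board outline: hull of dark, cast at z=8mm
h=cv2.findContours(dark.astype(np.uint8),cv2.RETR_EXTERNAL,cv2.CHAIN_APPROX_NONE)[0];h=max(h,key=len)
B=ray("top",h.reshape(-1,2),.008)[:,:2].astype(np.float32);r=cv2.minAreaRect(B*1000);print(r,cv2.boxPoints(r).round(1).tolist())
h=cv2.findContours(w.astype(np.uint8),cv2.RETR_EXTERNAL,cv2.CHAIN_APPROX_NONE)[0];h=max(h,key=len)
W=ray("top",h.reshape(-1,2),.054)[:,:2].astype(np.float32);r=cv2.minAreaRect(W*1000);print(r,cv2.boxPoints(r).round(1).tolist())
o=im.copy();o[dark]=[0,255,0];o[w]=[0,0,255];cv2.imwrite("pics/m.png",o[:,:,::-1])
E
```

```text
[[393.5, 87.6], [228.6, 122.3], [364.3, 198.9], [326.4, 206.6], [286.7, 214.5]] [(np.int32(262), array([380.9,  95.7])), (np.int32(1698), array([320.5, 208.4]))]
[[ 0.702  -0.1096  0.066 ]
 [ 0.656   0.0901  0.066 ]
 [ 0.5647 -0.0727  0.066 ]
 [ 0.5551 -0.028   0.066 ]
 [ 0.5453  0.0184  0.066 ]]
((547.3729858398438, -41.9979248046875), (125.62693786621094, 398.47747802734375), 11.272831916809082) [[446.79998779296875, 141.10000610351562], [524.7000122070312, -249.6999969482422], [647.9000244140625, -225.10000610351562], [570.0, 165.6999969482422]]
((554.2371215820312, -26.675430297851562), (45.44538879394531, 138.431640625), 11.949893951416016) [[517.7000122070312, 36.29999923706055], [546.2999877929688, -99.0999984741211], [590.7999877929688, -89.69999694824219], [562.0999755859375, 45.70000076293945]]
```

View pics/m.png

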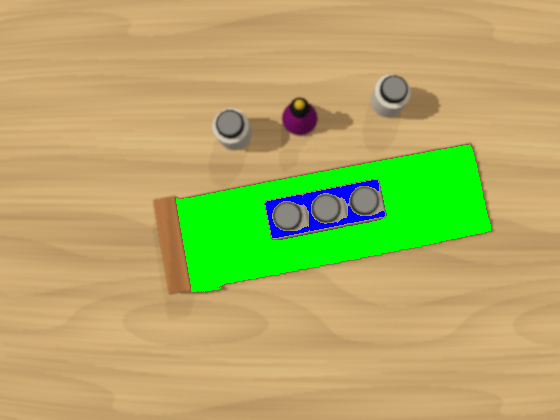

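The mask fits the board and pots, apart from a shadow near (205,290). The white block measures 45.4 x 138.4 mm against 46 x 139 expected. I'll fit the board edges with the shadow left out.

```bash
cat >> h.py <<'E'
def line(P):
    vx,vy,x,y=cv2.fitLine(P.astype(np.float32),cv2.DIST_HUBER,0,1e-4,1e-4).ravel(); s=1 if vy>0 else -1
    return np.array([vx,vy])*s,np.array([x,y])
E
python3 - <<'E'
from h import *
im=imaging.camera("top");caps,white,dark=measure(im)
ys,xs=np.where(dark)
up=[];lo=[]
for u in range(200,461): up.append((u,ys[xs==u].min()-.5))
for u in range(240,470): lo.append((u,ys[xs==u].max()+.5))
U=ray("top",up,.008)[:,:2];L=ray("top",lo,.008)[:,:2]
dU,pU=line(U);dL,pL=line(L)
ang=lambda d:np.degrees(np.arctan2(-d[0],d[1]))
d=dU+dL;d/=np.linalg.norm(d);n=np.array([d[1],-d[0]]) # board +x
print("ang U,L",ang(dU),ang(dL),"width",(pU-pL)@n, "res",np.std((U-pU)@[dU[1],-dU[0]]))
m=((pU+(pL-pU))@n+pU@n)/2
fr=[];st=[]
for v in range(160,220): fr.append((xs[ys==v].max()+.5,v))
for v in range(205,280): st.append((xs[ys==v].min()-.5,v))
F=ray("top",fr,.008)[:,:2]@d;S=ray("top",st,.008)[:,:2]@d
print("free end",np.median(F),F.std(),"stop base",np.median(S),S.std(),"len",np.median(S)-np.median(F),"(390)")
C=np.array([c for c in ray("top",caps,.066) if c[0]<.62])[:,:2]
print("d",d,"n",n,"mid",m,"caps x-rel",C@n-m,"caps y",C@d)
dc,_=line(C);print("row ang",ang(dc))
w=max(white,key=lambda q:q[0])[2]
h=max(cv2.findContours(w.astype(np.uint8),0,1)[0],key=len)
W=ray("top",h.reshape(-1,2),.054)[:,:2];print("white y",(W@d).min(),(W@d).max(),"x",(W@n).min()-m,(W@n).max()-m)
E
```

```text
ang U,L 11.60666 11.620684 width 0.118362956 res 0.00038428633558715194
free end -0.34937035198382327 0.0005040799893676637 stop base 0.04760066174107114 0.00037873695119342954 len 0.3969710137248944 (390)
d [-0.20131166  0.97952724] n [0.97952724 0.20131166] mid 0.53042907 caps x-rel [0.00803464 0.00778267 0.00736156] caps y [-0.18458012 -0.13902302 -0.09164908]
row ang 12.029326
white y -0.20681562783188354 -0.06837665047659607 x -0.015991958029649145 0.030175317228392617
```

Board axis: 11.6° yaw. The row sits about 7.5 mm off the centre line with its rear face at s=-0.2075. The stop face is at s≈+0.041, giving about 109 mm of travel, inside the stated 60–130 mm. I'll approach behind the row with the fingers nearly shut, pushing with both of them.

```bash
python3 -m inch '[{"offset":[-0.8,-0.87,0],"roll":0,"hand":0.18},{"offset":[-0.8,-0.87,0],"roll":0,"hand":0.18},{"offset":[-0.8,-0.87,0],"roll":0,"hand":0.18},{"offset":[-0.8,-0.87,0],"roll":0,"hand":0.18},{"offset":[-0.8,-0.87,0],"roll":0,"hand":0.18},{"offset":[-0.8,-0.87,0],"roll":0,"hand":0.18},{"offset":[-0.8,-0.87,0],"roll":0,"hand":0.18},{"offset":[-0.8,-0.87,0],"roll":0,"hand":0.18}]' 20
python3 -m inch '[{"offset":[-0.8,-0.87,0],"roll":0,"hand":0.18},{"offset":[-0.8,-0.87,0],"roll":0,"hand":0.18},{"offset":[-0.8,-0.87,0],"roll":0,"hand":0.18},{"offset":[-0.8,-0.87,0],"roll":0,"hand":0.18},{"offset":[-0.8,-0.87,0],"roll":0,"hand":0.18},{"offset":[-0.8,-0.87,0],"roll":0,"hand":0.18},{"offset":[-0.8,-0.87,0],"roll":0,"hand":0.18},{"offset":[-0.8,-0.87,0],"roll":0,"hand":0.18}]'
```

```text
time: 0.87
tcp_pos: [0.2667, 0.49, 0.2394]
tcp_rot: [[-0.96, 0.278, -0.0], [0.278, 0.96, 0.0], [0.0, 0.0, -1.0]]
force: [0.8, 0.6, 0.6]
finger_gap: 0.0155
gripper_force: 0.0
time: 1.53
tcp_pos: [0.3454, 0.3321, 0.2393]
tcp_rot: [[-0.961, 0.277, -0.0], [0.277, 0.961, 0.0], [0.0, 0.0, -1.0]]
force: [0.7, 0.3, -0.2]
finger_gap: 0.0156
gripper_force: 0.0
```

```bash
python3 -m inch '[{"offset":[-0.8,-0.87,0],"roll":0,"hand":0.18},{"offset":[-0.8,-0.87,0],"roll":0,"hand":0.18},{"offset":[-0.8,-0.87,0],"roll":0,"hand":0.18},{"offset":[-0.8,-0.87,0],"roll":0,"hand":0.18},{"offset":[-0.8,-0.87,0],"roll":0,"hand":0.18},{"offset":[-0.8,-0.87,0],"roll":0,"hand":0.18},{"offset":[-0.8,-0.87,0],"roll":0,"hand":0.18},{"offset":[-0.8,-0.87,0],"roll":0,"hand":0.18}]' 
python3 -m inch '[{"offset":[-0.8,-0.87,0],"roll":0,"hand":0.18},{"offset":[-0.8,-0.87,0],"roll":0,"hand":0.18},{"offset":[-0.8,-0.87,0],"roll":0,"hand":0.18},{"offset":[-0.8,-0.87,0],"roll":0,"hand":0.18},{"offset":[-0.8,-0.87,0],"roll":0,"hand":0.18},{"offset":[-0.8,-0.87,0],"roll":0,"hand":0.18},{"offset":[-0.8,-0.87,0],"roll":0,"hand":0.18},{"offset":[-0.8,-0.87,0],"roll":0,"hand":0.18}]'
python3 -m inch '[{"offset":[-0.8,-0.87,0],"roll":0.17,"hand":0.18},{"offset":[-0.8,-0.87,0],"roll":0.17,"hand":0.18},{"offset":[-0.8,-0.87,0],"roll":0.17,"hand":0.18},{"offset":[-0.8,-0.87,0],"roll":0.17,"hand":0.18},{"offset":[-0.8,-0.87,0],"roll":0.17,"hand":0.18},{"offset":[-0.8,-0.87,0],"roll":0.17,"hand":0.18},{"offset":[-0.8,-0.87,0],"roll":0.17,"hand":0.18},{"offset":[-0.8,-0.87,0],"roll":0.17,"hand":0.18},{"offset":[-0.8,-0.87,0],"roll":0.17,"hand":0.18},{"offset":[-0.8,-0.87,0],"roll":0.17,"hand":0.18},{"offset":[-0.8,-0.87,0],"roll":0.17,"hand":0.18},{"offset":[-0.8,-0.87,0],"roll":0.17,"hand":0.18}]'
cat >> h.py <<'E'
d=np.array([-0.20131166,0.97952724]);n=np.array([0.97952724,0.20131166]);m=.53043
def goal(s,x,z):
    q=env.sense();p=np.array(q["tcp_pos"]);R=np.array(q["tcp_rot"])
    print("now s,x,z",p[:2]@d,p[:2]@n-m,p[2],"F",np.round(q["force"],2),"t",q["time"])
    g=np.r_[d*s+n*(m+x),z];print("offset/0.15",(R.T@(g-p)/.15).round(4),"roll",(np.degrees(np.arctan2(R[1,0],R[0,0])-np.arctan2(d[1],d[0]))/360).round(4))
E
python3 -c "
from h import *
goal(-.2585,.0075,.1)"
```

```text
time: 2.2
tcp_pos: [0.4244, 0.1735, 0.2392]
tcp_rot: [[-0.961, 0.277, -0.0], [0.277, 0.961, -0.0], [0.0, -0.0, -1.0]]
force: [-1.5, -0.1, 0.2]
finger_gap: 0.0154
gripper_force: 0.0
time: 2.87
tcp_pos: [0.5033, 0.015, 0.239]
tcp_rot: [[-0.961, 0.276, -0.001], [0.276, 0.961, 0.0], [0.001, -0.0, -1.0]]
force: [0.8, 0.2, 0.2]
finger_gap: 0.0157
gripper_force: 0.0
time: 3.87
tcp_pos: [0.5826, -0.1446, 0.2393]
tcp_rot: [[-0.222, 0.975, -0.0], [0.975, 0.222, 0.0], [0.0, 0.0, -1.0]]
force: [0.3, -0.5, -0.3]
finger_gap: 0.0152
gripper_force: 0.0
now s,x,z -0.25895871281641614 0.01112454328776713 0.239260114374047 F [ 0.31 -0.54 -0.28] t 3.8667
offset/0.15 [ 0.0032 -0.0241  0.9284] roll 0.0034
```

```bash
python3 -m inch '[{"offset":[0,-0.024,0.93],"roll":0.0034,"hand":0.18},{"offset":[0,-0.024,0.93],"roll":0.0034,"hand":0.18},{"offset":[0,-0.024,0.93],"roll":0.0034,"hand":0.18},{"offset":[0,-0.024,0.93],"roll":0.0034,"hand":0.18},{"offset":[0,-0.024,0.93],"roll":0.0034,"hand":0.18},{"offset":[0,-0.024,0.93],"roll":0.0034,"hand":0.18}]'
python3 - <<'E'
from h import *
goal(-.2585,.0075,.028)
for k in("top","side"): cv2.imwrite(f"pics/{k}1.png",imaging.camera(k)[:,:,::-1])
E
```

```text
time: 4.37
tcp_pos: [0.5788, -0.1467, 0.0999]
tcp_rot: [[-0.198, 0.98, -0.001], [0.98, 0.198, -0.0], [0.0, -0.001, -1.0]]
force: [0.6, -0.6, 1.0]
finger_gap: 0.0151
gripper_force: 0.0
now s,x,z -0.2602395244637052 0.006993601035254704 0.09988014256778993 F [ 0.61 -0.63  1.  ] t 4.3667
offset/0.15 [0.0115 0.0038 0.4792] roll -0.0005
```

View pics/side1.png

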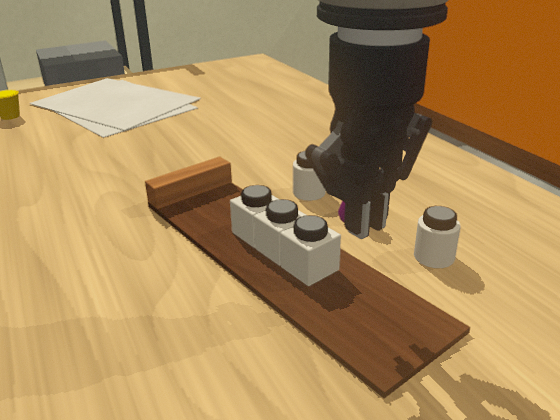

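The side view shows the fingers at about (365,215), above the board behind pot_c and clear of everything. I'll descend.

```bash
python3 -m inch '[{"offset":[0.01,0.004,0.24],"roll":0,"hand":0.18},{"offset":[0.01,0.004,0.4],"roll":0,"hand":0.18},{"offset":[0.01,0.004,0.48],"roll":0,"hand":0.18},{"offset":[0.01,0.004,0.48],"roll":0,"hand":0.18},{"offset":[0.01,0.004,0.48],"roll":0,"hand":0.18}]'
python3 - <<'E'
from h import *
goal(-.2235,.0075,.028)
for k in("top","side"): cv2.imwrite(f"pics/{k}2.png",imaging.camera(k)[:,:,::-1])
E
```

```text
time: 4.88
tcp_pos: [0.5798, -0.1455, 0.029]
tcp_rot: [[-0.197, 0.98, 0.001], [0.98, 0.197, -0.0], [-0.0, 0.001, -1.0]]
force: [0.3, -0.5, 0.1]
finger_gap: 0.0155
gripper_force: 0.0
now s,x,z -0.2591948307421165 0.008178604963603786 0.02900642008009465 F [ 0.29 -0.48  0.07] t 4.8833
offset/0.15 [ 0.2379 -0.0056  0.0066] roll -0.0007
```

View pics/side2.png

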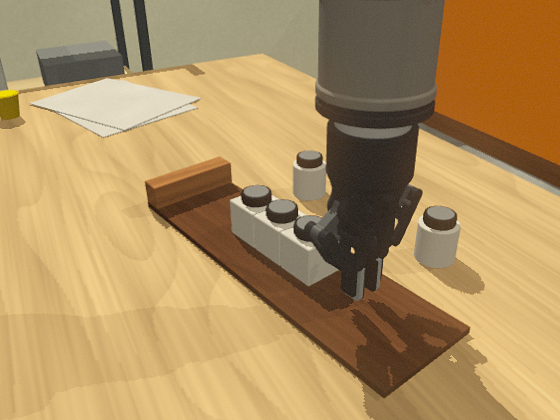

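The fingers are low behind pot_c at about (362,285), with the knuckles clear of the caps. I'll close in, then creep to contact.

```bash
python3 -m inch '[{"offset":[0.06,-0.004,0.005],"roll":-0.0007,"hand":0.18},{"offset":[0.12,-0.004,0.005],"roll":-0.0007,"hand":0.18},{"offset":[0.17,-0.004,0.005],"roll":-0.0007,"hand":0.18},{"offset":[0.2,-0.004,0.005],"roll":-0.0007,"hand":0.18},{"offset":[0.22,-0.004,0.005],"roll":-0.0007,"hand":0.18},{"offset":[0.23,-0.004,0.005],"roll":-0.0007,"hand":0.18},{"offset":[0.235,-0.004,0.005],"roll":-0.0007,"hand":0.18},{"offset":[0.235,-0.004,0.005],"roll":-0.0007,"hand":0.18}]'
python3 -c "
from h import *
goal(-.2135,.0075,.028)"
python3 -m inch '[{"offset":[0.005,0,0],"roll":0,"hand":0.18},{"offset":[0.01,0,0],"roll":0,"hand":0.18},{"offset":[0.015,0,0],"roll":0,"hand":0.18},{"offset":[0.02,0,0],"roll":0,"hand":0.18},{"offset":[0.025,0,0],"roll":0,"hand":0.18},{"offset":[0.03,0,0],"roll":0,"hand":0.18},{"offset":[0.035,0,0],"roll":0,"hand":0.18},{"offset":[0.04,0,0],"roll":0,"hand":0.18},{"offset":[0.045,0,0],"roll":0,"hand":0.18},{"offset":[0.05,0,0],"roll":0,"hand":0.18}]'
python3 - <<'E'
from h import *
goal(-.2035,.0075,.028)
for k in("top","side"): cv2.imwrite(f"pics/{k}3.png",imaging.camera(k)[:,:,::-1])
E
```

```text
time: 5.65
tcp_pos: [0.5716, -0.1107, 0.0271]
tcp_rot: [[-0.201, 0.979, -0.0], [0.979, 0.201, -0.0], [-0.0, -0.0, -1.0]]
force: [0.1, 0.1, -0.7]
finger_gap: 0.0152
gripper_force: 0.0
now s,x,z -0.22347202379183204 0.00723605078677847 0.02708023881982342 F [ 0.09  0.05 -0.65] t 5.65
offset/0.15 [ 0.0665  0.0018 -0.0061] roll 0.0
time: 6.48
tcp_pos: [0.5701, -0.1033, 0.0271]
tcp_rot: [[-0.201, 0.98, -0.0], [0.98, 0.201, -0.0], [-0.0, -0.0, -1.0]]
force: [0.2, -2.7, -0.8]
finger_gap: 0.0153
gripper_force: 0.9
now s,x,z -0.21597895426157884 0.007215714128183448 0.02707563961071112 F [ 0.16 -2.68 -0.82] t 6.4833
offset/0.15 [ 0.0832  0.0019 -0.0062] roll 0.0
```

View pics/side3.png

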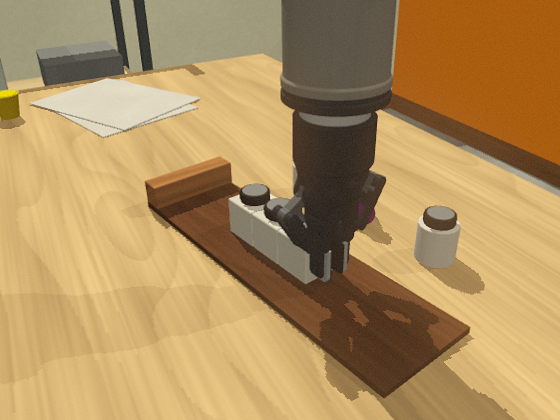

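View pics/top3.png

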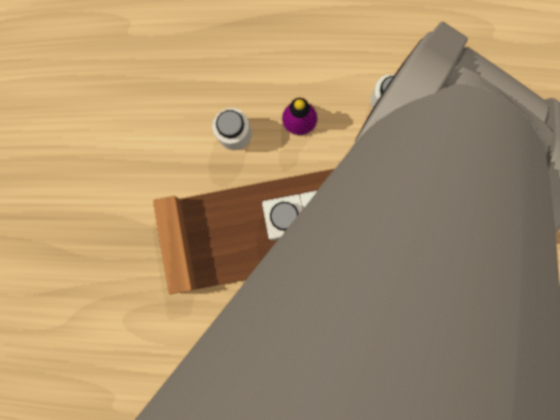

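The fingers touch at 2.7 N and the row is just moving, with the leading cap at about (284,216). Stop contact is expected near TCP s≈-0.108. I'll push at 18 mm/s.

```bash
python3 -m inch '[{"offset":[0.01,0,0],"roll":0,"hand":0.18},{"offset":[0.02,0,0],"roll":0,"hand":0.18},{"offset":[0.03,0,0],"roll":0,"hand":0.18},{"offset":[0.04,0,0],"roll":0,"hand":0.18},{"offset":[0.05,0,0],"roll":0,"hand":0.18},{"offset":[0.06,0,0],"roll":0,"hand":0.18},{"offset":[0.07,0,0],"roll":0,"hand":0.18},{"offset":[0.08,0,0],"roll":0,"hand":0.18},{"offset":[0.09,0,0],"roll":0,"hand":0.18},{"offset":[0.1,0,0],"roll":0,"hand":0.18},{"offset":[0.11,0,0],"roll":0,"hand":0.18},{"offset":[0.12,0,0],"roll":0,"hand":0.18}]'
python3 -m inch '[{"offset":[0.01,0,0],"roll":0,"hand":0.18},{"offset":[0.02,0,0],"roll":0,"hand":0.18},{"offset":[0.03,0,0],"roll":0,"hand":0.18},{"offset":[0.04,0,0],"roll":0,"hand":0.18},{"offset":[0.05,0,0],"roll":0,"hand":0.18},{"offset":[0.06,0,0],"roll":0,"hand":0.18},{"offset":[0.07,0,0],"roll":0,"hand":0.18},{"offset":[0.08,0,0],"roll":0,"hand":0.18},{"offset":[0.09,0,0],"roll":0,"hand":0.18},{"offset":[0.1,0,0],"roll":0,"hand":0.18},{"offset":[0.11,0,0],"roll":0,"hand":0.18},{"offset":[0.12,0,0],"roll":0,"hand":0.18}]'
python3 - <<'E'
from h import *
goal(-.12,.0075,.028)
for k in("top","side"): cv2.imwrite(f"pics/{k}4.png",imaging.camera(k)[:,:,::-1])
E
```

```text
time: 7.58
tcp_pos: [0.5665, -0.0856, 0.0271]
tcp_rot: [[-0.201, 0.98, -0.0], [0.98, 0.201, -0.0], [-0.0, -0.0, -1.0]]
force: [1.1, -2.8, -0.0]
finger_gap: 0.0155
gripper_force: 1.1
time: 8.58
tcp_pos: [0.5629, -0.0679, 0.0271]
tcp_rot: [[-0.201, 0.979, 0.0], [0.979, 0.201, -0.0], [-0.0, -0.0, -1.0]]
force: [0.1, -3.1, 0.2]
finger_gap: 0.0151
gripper_force: 1.3
now s,x,z -0.1798125642647298 0.007249520709299073 0.027077867367686984 F [ 0.08 -3.06  0.17] t 8.5833
offset/0.15 [ 0.3987  0.0017 -0.0062] roll 0.0
```

View pics/side4.png

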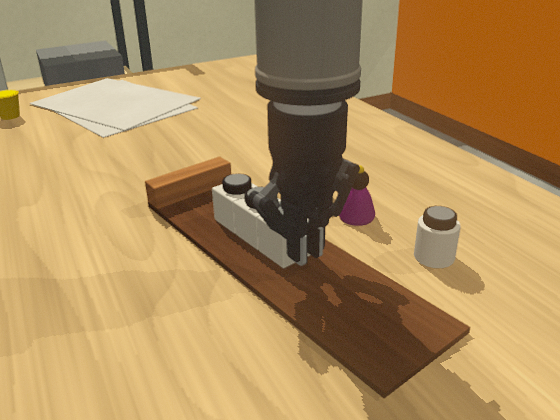

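The row is straight and closed, with the leading cap at (237,184). I'll continue for three calls, to s≈-0.126.

```bash
python3 -m inch '[{"offset":[0.01,0,0],"roll":0,"hand":0.18},{"offset":[0.02,0,0],"roll":0,"hand":0.18},{"offset":[0.03,0,0],"roll":0,"hand":0.18},{"offset":[0.04,0,0],"roll":0,"hand":0.18},{"offset":[0.05,0,0],"roll":0,"hand":0.18},{"offset":[0.06,0,0],"roll":0,"hand":0.18},{"offset":[0.07,0,0],"roll":0,"hand":0.18},{"offset":[0.08,0,0],"roll":0,"hand":0.18},{"offset":[0.09,0,0],"roll":0,"hand":0.18},{"offset":[0.1,0,0],"roll":0,"hand":0.18},{"offset":[0.11,0,0],"roll":0,"hand":0.18},{"offset":[0.12,0,0],"roll":0,"hand":0.18}]'
python3 -m inch '[{"offset":[0.01,0,0],"roll":0,"hand":0.18},{"offset":[0.02,0,0],"roll":0,"hand":0.18},{"offset":[0.03,0,0],"roll":0,"hand":0.18},{"offset":[0.04,0,0],"roll":0,"hand":0.18},{"offset":[0.05,0,0],"roll":0,"hand":0.18},{"offset":[0.06,0,0],"roll":0,"hand":0.18},{"offset":[0.07,0,0],"roll":0,"hand":0.18},{"offset":[0.08,0,0],"roll":0,"hand":0.18},{"offset":[0.09,0,0],"roll":0,"hand":0.18},{"offset":[0.1,0,0],"roll":0,"hand":0.18},{"offset":[0.11,0,0],"roll":0,"hand":0.18},{"offset":[0.12,0,0],"roll":0,"hand":0.18}]'
python3 -m inch '[{"offset":[0.01,0,0],"roll":0,"hand":0.18},{"offset":[0.02,0,0],"roll":0,"hand":0.18},{"offset":[0.03,0,0],"roll":0,"hand":0.18},{"offset":[0.04,0,0],"roll":0,"hand":0.18},{"offset":[0.05,0,0],"roll":0,"hand":0.18},{"offset":[0.06,0,0],"roll":0,"hand":0.18},{"offset":[0.07,0,0],"roll":0,"hand":0.18},{"offset":[0.08,0,0],"roll":0,"hand":0.18},{"offset":[0.09,0,0],"roll":0,"hand":0.18},{"offset":[0.1,0,0],"roll":0,"hand":0.18},{"offset":[0.11,0,0],"roll":0,"hand":0.18},{"offset":[0.12,0,0],"roll":0,"hand":0.18}]'
python3 - <<'E'
from h import *
goal(-.11,.0075,.028)
im=imaging.camera("top");cv2.imwrite("pics/top5.png",im[:,:,::-1])
caps,white,dark=measure(im)
for c,P in zip(caps,ray("top",caps,.066)): print(c.round(1),P[:2]@d,P[:2]@n-m)
w=max(white,key=lambda q:q[0])[2];h=max(cv2.findContours(w.astype(np.uint8),0,1)[0],key=len)
W=ray("top",h.reshape(-1,2),.054)[:,:2];print("white y",(W@d).min(),(W@d).max())
E
```

```text
time: 9.68
tcp_pos: [0.5592, -0.0503, 0.0271]
tcp_rot: [[-0.201, 0.979, -0.0], [0.979, 0.201, -0.0], [-0.0, -0.0, -1.0]]
force: [-0.1, -1.9, 0.3]
finger_gap: 0.0153
gripper_force: 1.3
time: 10.68
tcp_pos: [0.5556, -0.0327, 0.0271]
tcp_rot: [[-0.201, 0.98, -0.0], [0.98, 0.201, -0.0], [-0.0, -0.0, -1.0]]
force: [1.5, -2.6, 1.0]
finger_gap: 0.0156
gripper_force: 1.3
time: 11.68
tcp_pos: [0.552, -0.015, 0.0271]
tcp_rot: [[-0.201, 0.98, -0.0], [0.98, 0.201, -0.0], [-0.0, -0.0, -1.0]]
force: [0.1, -2.8, -0.2]
finger_gap: 0.0155
gripper_force: 1.2
now s,x,z -0.12581711215481164 0.0072137425412487355 0.02707543976408161 F [ 0.14 -2.75 -0.16] t 11.6833
offset/0.15 [ 0.1054  0.0019 -0.0062] roll 0.0
[393.6  87.8] -0.2487090346087466 0.13492719048438573
white y -0.07994416819444747 0.01939139660002076
```

View pics/top5.png

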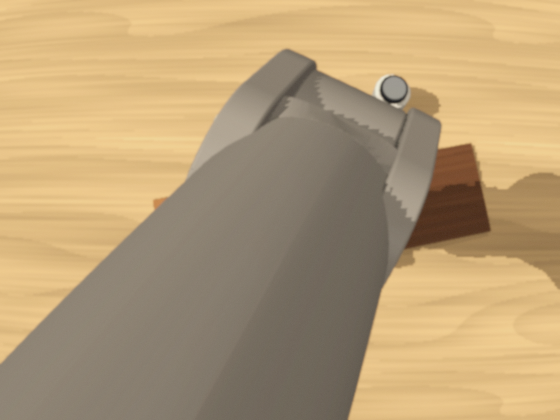

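The top view is now hidden by the arm. About 18±3 mm remain, so I'll go 12 mm slower and then feel for the stop.

```bash
python3 -m inch '[{"offset":[0.007,0,0],"roll":0,"hand":0.18},{"offset":[0.014,0,0],"roll":0,"hand":0.18},{"offset":[0.021,0,0],"roll":0,"hand":0.18},{"offset":[0.028,0,0],"roll":0,"hand":0.18},{"offset":[0.035,0,0],"roll":0,"hand":0.18},{"offset":[0.042,0,0],"roll":0,"hand":0.18},{"offset":[0.049,0,0],"roll":0,"hand":0.18},{"offset":[0.056,0,0],"roll":0,"hand":0.18},{"offset":[0.063,0,0],"roll":0,"hand":0.18},{"offset":[0.07,0,0],"roll":0,"hand":0.18},{"offset":[0.077,0,0],"roll":0,"hand":0.18},{"offset":[0.084,0,0],"roll":0,"hand":0.18}]'
python3 -c "
from h import *
goal(-.108,.0075,.028)
cv2.imwrite('pics/side6.png',cv2.resize(imaging.camera('side')[120:300,110:350,::-1],None,fx=3,fy=3))"
```

```text
time: 12.73
tcp_pos: [0.5494, -0.0027, 0.0271]
tcp_rot: [[-0.201, 0.98, -0.0], [0.98, 0.201, -0.0], [-0.0, -0.0, -1.0]]
force: [0.4, -1.9, 0.0]
finger_gap: 0.0154
gripper_force: 1.1
now s,x,z -0.11326208509942735 0.007217188225120741 0.027065041356768384 F [ 0.41 -1.86  0.03] t 12.7333
offset/0.15 [ 0.0351  0.0019 -0.0062] roll 0.0
```

View pics/side6.png

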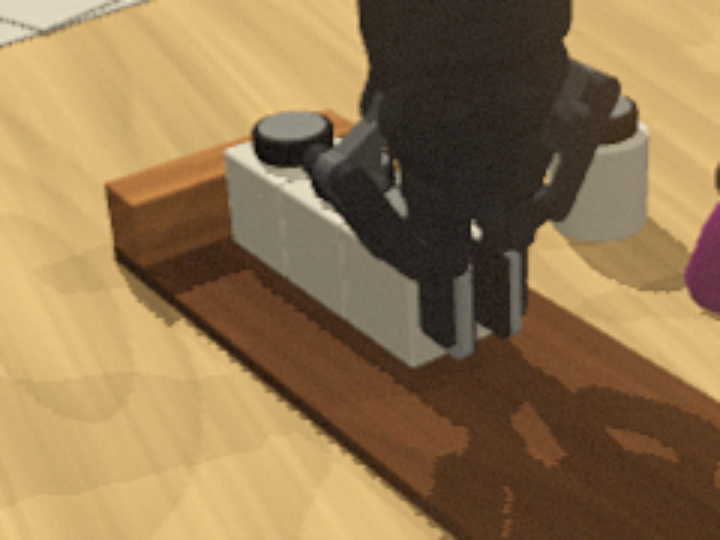

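The row is closed and straight, a few mm short of the stop (gap at crop ~(230,235)). I'll feel forward in 0.3 mm rows.

```bash
python3 -m inch '[{"offset":[0.002,0,0],"roll":0,"hand":0.18},{"offset":[0.004,0,0],"roll":0,"hand":0.18},{"offset":[0.006,0,0],"roll":0,"hand":0.18},{"offset":[0.008,0,0],"roll":0,"hand":0.18},{"offset":[0.01,0,0],"roll":0,"hand":0.18},{"offset":[0.012,0,0],"roll":0,"hand":0.18},{"offset":[0.014,0,0],"roll":0,"hand":0.18},{"offset":[0.016,0,0],"roll":0,"hand":0.18}]'
python3 -m inch '[{"offset":[0.002,0,0],"roll":0,"hand":0.18},{"offset":[0.004,0,0],"roll":0,"hand":0.18},{"offset":[0.006,0,0],"roll":0,"hand":0.18},{"offset":[0.008,0,0],"roll":0,"hand":0.18}]'
```

```text
time: 13.45
tcp_pos: [0.549, -0.0004, 0.0271]
tcp_rot: [[-0.202, 0.979, -0.0], [0.979, 0.202, -0.0], [-0.0, -0.0, -1.0]]
force: [0.9, -1.3, -0.3]
finger_gap: 0.0152
gripper_force: 1.1
time: 13.78
tcp_pos: [0.5489, 0.0002, 0.0271]
tcp_rot: [[-0.201, 0.98, 0.0], [0.98, 0.201, -0.001], [-0.001, 0.0, -1.0]]
force: [1.9, -7.9, -1.3]
finger_gap: 0.0153
gripper_force: 3.6
```

Force jumped to 7.9 N, so the stop is reached. One small step to seat the row, then I'll check the force.

```bash
python3 -m inch '[{"offset":[0.002,0,0],"roll":0,"hand":0.18},{"offset":[0.003,0,0],"roll":0,"hand":0.18},{"offset":[0.003,0,0],"roll":0,"hand":0.18}]'
```

```text
time: 14.03
tcp_pos: [0.5489, 0.0002, 0.0272]
tcp_rot: [[-0.201, 0.98, 0.001], [0.98, 0.201, -0.001], [-0.001, 0.0, -1.0]]
force: [2.1, -7.2, -1.6]
finger_gap: 0.0152
gripper_force: 4.0
```

It is firm, with no further motion. Retreat straight back, then up and away for a check.

```bash
python3 -m inch '[{"offset":[-0.01,0,0],"roll":0,"hand":0.18},{"offset":[-0.03,0,0],"roll":0,"hand":0.18},{"offset":[-0.1,0,0],"roll":0,"hand":0.18},{"offset":[-0.3,0,0],"roll":0,"hand":0.18},{"offset":[-0.4,0,0],"roll":0,"hand":0.18},{"offset":[-0.4,0,-0.2],"roll":0,"hand":0.18},{"offset":[-0.6,0,-0.5],"roll":0,"hand":0.18},{"offset":[-0.8,0,-0.8],"roll":0,"hand":0.18},{"offset":[-1,0,-1],"roll":0,"hand":0.18},{"offset":[-1,0,-1],"roll":0,"hand":0.18},{"offset":[-1,0,-1],"roll":0,"hand":0.18}]'
python3 -m inch '[{"offset":[-1,0,0],"roll":0,"hand":0.18},{"offset":[-1,0,0],"roll":0,"hand":0.18},{"offset":[-1,0,0],"roll":0,"hand":0.18},{"offset":[-1,0,0],"roll":0,"hand":0.18},{"offset":[-1,0,0],"roll":0,"hand":0.18},{"offset":[-1,0,0],"roll":0,"hand":0.18},{"offset":[-1,0,0],"roll":0,"hand":0.18},{"offset":[-1,0,0],"roll":0,"hand":0.18}]'
python3 -m inch '[{"offset":[-1,0,0],"roll":0,"hand":0.18},{"offset":[-1,0,0],"roll":0,"hand":0.18},{"offset":[-1,0,0],"roll":0,"hand":0.18},{"offset":[-1,0,0],"roll":0,"hand":0.18},{"offset":[-1,0,0],"roll":0,"hand":0.18},{"offset":[-1,0,0],"roll":0,"hand":0.18}]'
python3 - <<'E'
from h import *
im=imaging.camera("top");sd=imaging.camera("side")
caps,white,dark=measure(im)
for c,P in zip(caps,ray("top",caps,.066)): print(c.round(1),P[:2]@d,P[:2]@n-m)
w=max(white,key=lambda q:q[0])[2];h=max(cv2.findContours(w.astype(np.uint8),0,1)[0],key=len)
W=ray("top",h.reshape(-1,2),.054)[:,:2];print("white y",(W@d).min(),(W@d).max(),"x",(W@n).min()-m,(W@n).max()-m)
r=cv2.minAreaRect((W*1000).astype(np.float32));print(r)
a=cv2.resize(im[150:310,140:360],None,fx=1.8,fy=1.8);b=cv2.resize(sd[130:290,120:340],None,fx=1.8,fy=1.8)
cv2.imwrite("pics/fin.png",np.hstack([a,b])[:,:,::-1])
E
```

```text
time: 14.95
tcp_pos: [0.5805, -0.1511, 0.1817]
tcp_rot: [[-0.197, 0.98, 0.006], [0.98, 0.197, -0.002], [-0.003, 0.006, -1.0]]
force: [1.1, -0.1, -0.0]
finger_gap: 0.0155
gripper_force: 0.0
time: 15.62
tcp_pos: [0.6091, -0.2913, 0.1766]
tcp_rot: [[-0.203, 0.979, -0.001], [0.979, 0.203, 0.001], [0.001, -0.0, -1.0]]
force: [0.5, 0.2, -0.1]
finger_gap: 0.0152
gripper_force: 0.0
time: 16.12
tcp_pos: [0.6391, -0.44, 0.1765]
tcp_rot: [[-0.201, 0.98, -0.001], [0.98, 0.201, 0.0], [0.0, -0.001, -1.0]]
force: [0.5, 0.5, -0.8]
finger_gap: 0.0155
gripper_force: 0.0
[393.5  87.6] -0.24870958191093986 0.13521251906107612
[228.6 122.2] -0.04376330931646375 0.13038054089370843
[272.  216.6] -0.07423686047849704 0.008251996383576876
[233.4 224.1] -0.02792954885803768 0.008124885175660235
[195.4 231.6] 0.018115464776411037 0.007941969539536964
white y -0.09709365138583338 0.04005356722606788 x -0.015616552262155303 0.03036006508459277
((532.5479125976562, 80.30391693115234), (45.6224365234375, 137.2124481201172), 11.842672348022461)
```

View pics/fin.png

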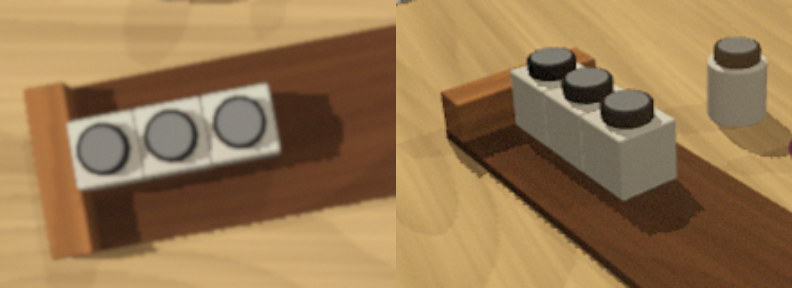

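The row is closed and straight, with cap spacing of 46 mm and an angle within 0.3° of the board. The leading pot's face is at s=0.040, where the stop was measured at 0.041. Handing in.

```bash
python3 -c "
from station import env
print(env.hand_in())"
```

```text
the job is handed in; nothing more can be done
None
```

The three pots stand upright in a closed, straight row against the stop, within about 0.3° of the board's line; the job was handed in at about 16 s with the arm clear, and no verdict came back.

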